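# Settle the hanging handlebar over the drip cup

## Task

A small handlebar hangs from a trolley on the rail, its freshly oiled stem tucked behind the parking peg. Holding only the trolley's knob, draw the trolley along the rail so that the stem slips over the peg, calm the swinging without ever letting it swing wildly, and keep the stem's lower end still over the middle of the grey cup for at least three seconds so that it can drip into it. Then let go of the knob, leaving the handlebar hanging still over the cup; do not touch the handlebar, and leave the cup and the other things where they stand.

Things in the scene. Friction and masses are not known exactly. Their poses are not given: they have to be found in the camera images.
- rack: Fixed rail stand. Origin on the ledge surface under the handlebar's swing plane, at mid-rail; y runs along the rail, the way the trolley leaves the parking peg, z up. Round steel rail (16 mm across, 640 mm long) at x = 45 mm, 250 mm up; two posts at x = 100 mm, y = -310 and 310 mm. Nothing of the stand is higher than 261 mm.
- peg (a point): Middle of the parking peg, a fixed steel bar 12 mm across along the rack's x, 97 mm above the ledge. At the start the stem rests on its -y side and cannot fall plumb. Drawing the trolley to +y leans it further; after about 40 mm of travel, at about -0.36 rad, its end slips over the peg and the handlebar swings free.
- trolley (a joint): Travel of the trolley along the rail to the rack's +y, m: 0 at the start (parked against its stop), 0.48 at the far stop. At travel s the pivot is at x = 0, y = -0.24 + s, z = 0.235 m in the rack's frame. Trolley 0.3 kg; rail friction about 1 N plus 1 N s/m; it stays where it is left.
- knob (a point): Grip point of the trolley's knob: an upright black round post, 26 mm across, 45 mm tall (275 to 320 mm above the ledge); this point lies on its axis 300 mm above the ledge, 45 mm from the swing plane (rack +x). The grey trolley block below it is 34 by 70 mm, top at 275 mm. It moves only along the rail.
- hanger (a joint): Swing angle of handlebar and stem about the pivot, rad: 0 plumb, positive with the stem's end towards the rack's +y; about -0.2 at the start. Swings only in the rail's vertical plane, nearly without friction (takes minutes to die). angle'' = -(9.81/L) sin(angle) - (pivot acceleration along +y / L) cos(angle); L = 1.57 m nominal, period 2.5 s; hidden masses change L by up to 40 %.
- handlebar: Steel handlebar with rubber grips, 388 mm long, 22 mm thick (grips 30 to 36 mm), centred on and turning about the pivot 235 mm above the ledge, lying level along the rack's y when plumb, 45 mm in front of the rail. 0.56 kg nominal (plus a clamp of 0.08 kg). Its ends rise and dip as it swings. Not to be touched.
- stem: Steel stem fixed square to the middle of the handlebar and pointing down from the pivot, 22 mm thick, round lower end 141 mm below the pivot, 0.098 kg nominal. Origin at the pivot.
- tip (a point): Lowest point of the stem, 141 mm below the pivot along the stem; 94 mm above the ledge when plumb. It is what has to stand over the cup.
- cup: Loose grey ceramic cup, 80 mm across the mouth, 65 mm tall, 0.28 kg, on the ledge below the rail in the swing plane. Origin at the centre of its underside. Its place along the rail varies: travel of the trolley 0.19 to 0.38 m brings the pivot over it.
- cup_rim (a point): Centre of the cup's mouth, 65 mm above the ledge.
- caliper: Bystander: loose steel brake caliper, about 50 by 75 by 32 mm, on the ledge on the robot's side. Origin at its underside.
- spanner: Bystander: loose chrome spanner, 160 mm long, lying on the ledge on the robot's side.

How it is judged (in metres and radians):
On the way, in this order (a step that is already met when the one before it is completed fails the run):
1. the trolley has been drawn away from the parking peg and the handlebar swings free (value of joint trolley above 0.08 m), for 0.1 s.
2. the stem's end stays still over the middle of the cup for 3 s (horizontal distance between tip and cup_rim below 0.02 m and velocity of joint hanger between -0.12 and 0.12 rad/s), for 3 s.
At the end, for the whole second after the job is handed in: The knob is released; the stem's lowest point is within 20 mm horizontally of the centre of the cup's mouth, the handlebar turns at less than 0.12 rad/s, the cup stands upright within 15 mm of its first place (all of step 2 and angle between cup's own z axis and vertical below 0.1 rad and distance of cup from where it was at the start of the episode below 0.015 m); the robot touches nothing.
It fails at once if the robot touches the handlebar or its stem (contact force between handlebar and the arm above 1 N or contact force between handlebar and the fingers above 1 N).
It fails at once if the handlebar swings wildly (more than 0.65 rad from plumb) (value of joint hanger above 0.65 rad or value of joint hanger below -0.65 rad).
It fails at once if the cup is shifted by more than 15 mm (distance of cup from where it was at the start of the episode above 0.015 m).
It fails at once if the caliper or the spanner is disturbed (distance of any of caliper, spanner from where it was at the start of the episode above 0.02 m).
It also fails if it takes over 56 s, if anything falls off the work surface, if the arm or the gripper's body presses on something with over 40 N, if the wrist force passes 120 N, or if a joint passes its speed limit or range.

## Robot

A 6-joint arm with a two-finger parallel gripper is mounted at the origin on the work surface. World frame = base frame: x ahead of the robot, y to its left, z up, the work surface at z = 0. Lengths are in mm, angles in rad, forces in N, time in s.
With the tool pointing down it reaches from about 350 to 775 mm from the base axis. Payload 7.3 kg.
Tool frame: the origin (TCP) lies on the centre line of the jaws, within the pads' length; the fingertips stand 22 mm ahead of it and the grasp point (between the pads) lies 3 mm ahead of it; z points along the fingers, y is the direction in which the jaws open and shut (so a half turn about z gives the same grasp; the last joint's range is limited). The gripper opens to 92 mm and grips with 3 to 60 N. Pads are 19 mm wide; open, the fingers measure 130 mm over their backs; the gripper's body (75 mm by 190 mm) begins 47 mm behind the grasp point.
Start: joints at [1.05, 0.342, 1.524, -0, 1.275, -0.146], TCP at [192.183, 488.581, 220.141] pointing down, gripper open.
Joint ranges: [-2.53, 2.53], [-0.77, 2.02], [0.04, 2.7], [-1, 4.14], [0.28, 2.66], [-3.11, 3.11]. Speed limits (rad/s): [2.57, 2.57, 3.14, 3.14, 3.14, 3.14].

## Interface

Orientations are given as [roll, pitch, yaw] about the fixed x, y, z axes, in that order (R = Rz(yaw) Ry(pitch) Rx(roll)).
In Python, from plant import get_obs, capture, bot, spot_in gives the robot as it stands.
- The arm moves only by the shell command python3 -m handwheel 'ROWS' [OPENING]. ROWS is JSON, a list of rows, each a list of 2 entries, a list of its own where there are three numbers: the shift along the world's x, y, z in mm, then the turn, a rotation vector about the world's x, y, z in rad. In form: [[[x, y, z], [wx, wy, wz]], ...]. A call has 1 to 12 rows; each row shifts and turns the commanded pose from where the row before left it; what a row does not reach is not made up. A row lasts 1/8 s, in which the tool goes at most 62.5 mm and 10.7 degrees, less where a joint would pass 70% of its speed; a pose out of reach is approached as far as the arm can. A call is refused whole if a number of a shift passes 62.5 or a number of a turn 0.188, either way. A call with a gripper value outside its range is refused whole. OPENING is the closure, from 0 (fully open) to 1 (shut), set as the call begins (- or left out, the last holds). The fingers move at their own pace and stop on an object; the grip force is fixed at half the most. Time passes only in rows, so rows that do not move let the fingers close. It gives the time, the measured TCP pose, the force and the opening at its end, in the units of the state.
- get_obs(): the state, without advancing time (a new reading comes with each control period).
- capture(name): name is "scene" or "top" or "wrist"; returns a dict with "img" (400x640x3 uint8, red, green, blue), "fx", "fy", "cx", "cy" (pixels), "cam_to_world" (4x4, takes a point from camera to world coordinates). Camera axes: x right, y up, looking along -z (the intrinsics and any distortion apply to the point x, -y, -z); pixel columns grow to the right and rows downward; lengths in mm; the calibration is good to about 2 mm. A picture is of the moment at which its call begins. There is no depth.
- bot.close_job(): hands the job in, once; it reports no verdict.
Trained networks look in the newest picture that a camera, given by its name, has taken for a name from the list of things; names that differ only in an ending like _2 or _b are one class to them, and where a whole thing is asked for, a point or a joint stands for the part that bears it (a point fixed in the world has none). Each returns a list of dicts, best first, with "score" (0 to 1); they miss things now and then, are a little off and sometimes report something else, mostly with a low value. They report only what shows in the picture. A call takes as long as a camera call.
- spot_in(thing, camera): "xyz" ([x, y, z] in mm, in the coordinates of the camera as it stood for that picture, good to about 4 mm: the middle of the surface that is visible of it).
The state is a dict: "time": time; "joint_positions": joint angles; "dq": joint speeds; "tau": joint torques, N m; "tool_pos": TCP position; "tcp_rot": TCP orientation; "contact_force": force on the tool from outside, world axes, zero at the start; "moment": the same for the moment, N m; "grip_width": finger opening in mm.
Only numpy, scipy, OpenCV 4.12 (cv2) and the standard library are available. Lean on these libraries where they do the work, as an engineer would, in place of code of your own. Each camera call takes 0.05 s, during which the arm holds its last target. There are 200 camera calls.

## Working session

There is one attempt and no reset: what is moved stays moved. The work goes in short steps, Python scripts to look and compute and a shell command to move; the robot and the scene stay as the last step left them, time stands still between calls to the robot, and variables do not carry over. Pictures are saved under pics/ and viewed, about 8 in all and at most 12, crops included, and the job is handed in when it is done.

```bash
mkdir -p pics; ls; cat > h.py <<'E'
import numpy as np,cv2
from plant import get_obs,capture,bot,spot_in
def w(c,p): return (c["cam_to_world"]@np.append(p,1))[:3]
def proj(c,P):
    q=np.linalg.inv(c["cam_to_world"])@np.append(P,1); return c["cx"]+c["fx"]*q[0]/-q[2], c["cy"]-c["fy"]*q[1]/-q[2]
def ray(c,u,v,z):
    d=c["cam_to_world"][:3,:3]@np.array([(u-c["cx"])/c["fx"],-(v-c["cy"])/c["fy"],-1]);o=c["cam_to_world"][:3,3]
    return o+d*(z-o[2])/d[2]
E
python3 - <<'E'
from h import *
o=get_obs();print(o)
ims=[]
for n in ["scene","top"]:
    c=capture(n);print({k:v for k,v in c.items() if k!="img"});cv2.imwrite(f"pics/{n}0.png",c["img"][:,:,::-1])
    for t in ["knob","trolley","cup","stem","handlebar","rack","caliper","spanner"]:
        r=spot_in(t,n)
        print(n,t,[(round(x["score"],2),w(c,x["xyz"]).round()) for x in r[:2]])
E
```

```text
pics
{'time': 0.0, 'joint_positions': array([ 1.05000132e+00,  3.42747336e-01,  1.52502717e+00,  1.60149040e-05,
        1.27540596e+00, -1.45984810e-01]), 'dq': array([ 0.00118566,  0.00037236, -0.00215688, -0.00100728,  0.00118312,
       -0.00088641]), 'tau': array([-2.07384505e-04, -4.31255150e+01, -2.44218081e+01,  7.17270887e-02,
        5.61798178e-02, -1.41523115e-04]), 'tool_pos': array([191.95420259, 488.19398408, 219.42866009]), 'tcp_rot': array([-3.14002395e+00, -2.46126142e-04,  2.76677759e+00]), 'contact_force': array([-0.22981274,  0.29915798,  0.64623651]), 'moment': array([-0.01542025,  0.01253928,  0.01577475]), 'grip_width': 91.62504151888234}
{'fx': 402.2583040444657, 'fy': 402.2583040444657, 'cx': 323.8474719937424, 'cy': 199.6255205883204, 'cam_to_world': array([[-2.00708612e-02, -7.75019605e-01,  6.31618376e-01,
         1.11211817e+03],
       [ 9.99788317e-01, -1.26985950e-02,  1.61884974e-02,
         1.02790433e+01],
       [-4.52573685e-03,  6.31809590e-01,  7.75110418e-01,
         9.34491983e+02],
       [ 0.00000000e+00,  0.00000000e+00,  0.00000000e+00
[... 624 characters left out ...]
09103282e+02],
       [-9.99719448e-01, -2.27068974e-02,  6.73957894e-03,
         1.63472955e+01],
       [ 1.62307925e-03,  2.18196058e-01,  9.75903605e-01,
         1.20044236e+03],
       [ 0.00000000e+00,  0.00000000e+00,  0.00000000e+00,
         1.00000000e+00]])}
top knob [(0.89, array([ 541., -201.,  257.]))]
top trolley [(0.72, array([ 536., -203.,  254.]))]
top cup [(0.59, array([514.,  75.,  16.]))]
top stem [(0.55, array([ 525., -228.,  150.]))]
top handlebar [(0.83, array([ 535., -232.,  251.]))]
top rack [(0.67, array([ 556., -110.,  256.]))]
top caliper [(0.78, array([405., 311.,  32.]))]
top spanner [(0.87, array([ 425., -267.,    4.])), (0.73, array([ 554., -111.,  258.]))]
```

View pics/top0.png

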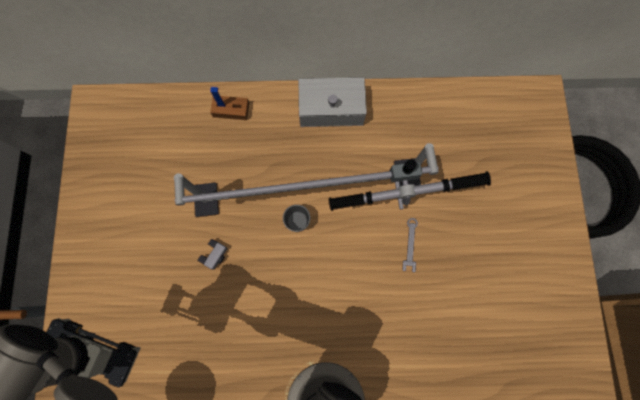

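View pics/scene0.png

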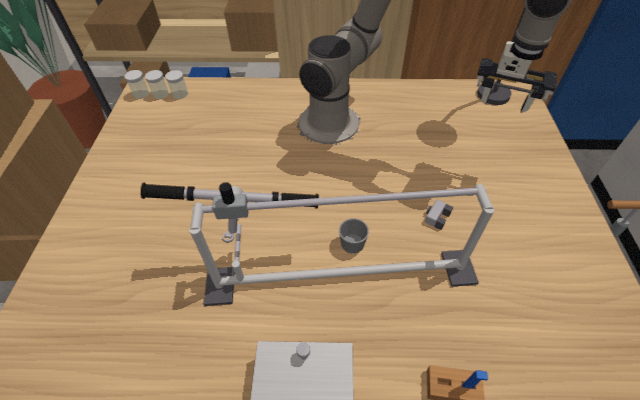

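```bash
cat > m.py <<'E'
from h import *
T=capture("top");S=capture("scene")
for n,c,u,v,z in [("knob",T,410,165,320),("knob",S,226,188,320),("rail",T,250,191,250),("rail",T,380,177,250),("rail",S,270,205,250),("rail",S,460,193,250),("rim",T,297,215,65),("rim",S,353,231,65)]:
    print(n,ray(c,u,v,z).round())
a=cv2.resize(T["img"][140:260,160:510],None,fx=2.28,fy=2.28,interpolation=2);b=cv2.resize(S["img"][170:290,130:500],None,fx=2.16,fy=2.16,interpolation=2)
cv2.imwrite("pics/c1.png",np.vstack([a[:,:798],b[:,:798]])[:,:,::-1])
E
python3 m.py
```

```text
knob [ 579. -202.  320.]
knob [ 584. -201.  320.]
rail [544. 174. 250.]
rail [ 571. -144.  250.]
rail [ 571. -121.  250.]
rail [530. 298. 250.]
rim [515.  69.  65.]
rim [508.  71.  65.]
```

View pics/c1.png

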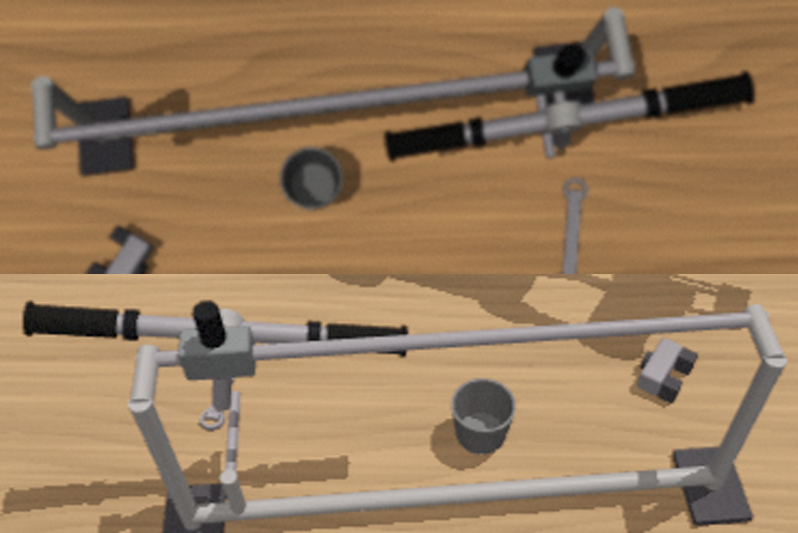

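```bash
cat > fit.py <<'E'
from h import *
from scipy.optimize import least_squares
T=capture("top");S=capture("scene")
K=[(T,412,163.5,(45,-240,320)),(S,226,186.5,(45,-240,320))]
Rl=[(T,239,193.5),(T,370.5,178),(S,269,205),(S,454,192)]
C=[(T,297,217.5),(S,353.6,232)]
def W(p,q): 
    c,s=np.cos(p[2]),np.sin(p[2]); return np.array([p[0]+c*q[0]-s*q[1],p[1]+s*q[0]+c*q[1],q[2]])
def f(p):
    r=[]
    for c,u,v,q in K+[(c,u,v,(0,p[3],65)) for c,u,v in C]: r+=list(np.array(proj(c,W(p,q)))-[u,v])
    for c,u,v in Rl:
        a=np.array(proj(c,W(p,(45,-200,250))));b=np.array(proj(c,W(p,(45,300,250))));d=(b-a)/np.linalg.norm(b-a)
        r.append(d[0]*(v-a[1])-d[1]*(u-a[0]))
    return r
s=least_squares(f,[520,20,.09,40]);p=s.x
print(p.round(3),np.round(s.fun,1));print("knob",W(p,(45,-240,300)),"ydir",-np.sin(p[2]),np.cos(p[2]),"target s",p[3]+240,"cup",W(p,(0,p[3],65)))
E
python3 fit.py
```

```text
[5.1092e+02 3.0182e+01 1.0400e-01 4.0631e+01] [-1.2  0.7 -1.1  0.1 -0.5  0.5 -0.6 -1.5 -0.2 -1.  -0.3 -0.6]
knob [ 580.59393152 -203.84879316  300.        ] ydir -0.10382291070322551 0.9945957989118545 target s 280.63100799174435 cup [506.70119248  70.59359745  65.        ]
```

```bash
python3 -m handwheel '[[[0,0,60],[0,0,0]],[[0,0,60],[0,0,0]],[[0,0,60],[0,0,0]],[[29,-53,0],[0,0,0.05]],[[29,-53,0],[0,0,0.05]],[[29,-53,0],[0,0,0.05]],[[29,-53,0],[0,0,0.05]],[[29,-53,0],[0,0,0.05]],[[29,-53,0],[0,0,0.05]],[[29,-53,0],[0,0,0.05]],[[29,-53,0],[0,0,0.05]],[[29,-53,0],[0,0,0.05]]]' 0
```

```text
time: 2.6
tool_pos: [453.8, 9.7, 400.4]
tcp_rot: [3.141, 0.001, -3.065]
contact_force: [0.3, -0.3, -0.3]
grip_width: 92.1
```

```bash
python3 -m handwheel '[[[25,-43,0],[0,0,0.027]],[[25,-43,0],[0,0,0]],[[25,-43,0],[0,0,0]],[[25,-43,0],[0,0,0]],[[25,-42,0],[0,0,0]],[[0,0,0],[0,0,0]]]'; python3 - <<'E'
from h import *
c=capture("wrist");print(c["cam_to_world"].round(2),c["fx"],c["cx"],c["cy"]);cv2.imwrite("pics/w1.png",c["img"][:,:,::-1])
for z in (320,275): print(proj(c,(580.6,-203.8,z)))
for t in ("knob","trolley"): print([(r["score"],w(c,r["xyz"])) for r in spot_in(t,"wrist")])
print(get_obs()["tool_pos"])
E
```

```text
time: 3.35
tool_pos: [579.0, -205.4, 397.4]
tcp_rot: [3.14, -0.003, -3.043]
contact_force: [-0.3, 1.1, -0.9]
grip_width: 91.6
[[-1.0000e-01 -9.6000e-01 -2.7000e-01  5.0516e+02]
 [ 1.0000e+00 -9.0000e-02 -3.0000e-02 -2.1244e+02]
 [ 0.0000e+00 -2.8000e-01  9.6000e-01  5.6199e+02]
 [ 0.0000e+00  0.0000e+00  0.0000e+00  1.0000e+00]] 277.7446776071487 320.78234206861373 200.06794355395576
(np.float64(321.351736140162), np.float64(207.08587291496832))
(np.float64(321.1491055085579), np.float64(194.47577272024768))
[(0.93, array([ 546.93156265, -216.40825   ,  260.34992516]))]
[(0.95, array([ 546.75824022, -213.82440379,  264.43694095])), (0.28, array([ 559.50436704, -194.36377526,  257.84678251]))]
[ 577.95706594 -201.82279893  400.2154989 ]
```

View pics/w1.png

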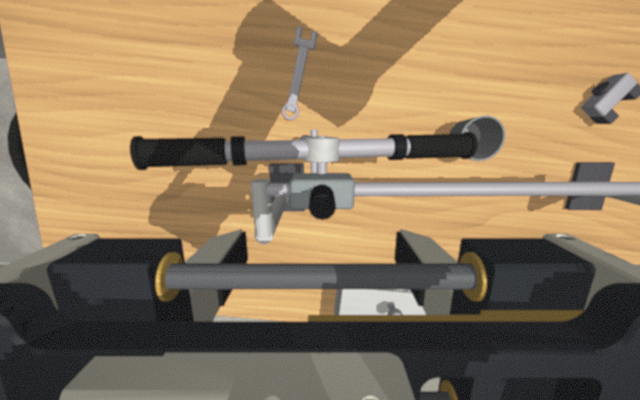

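```bash
python3 -m handwheel '[[[4,-1,-25],[0,0,0]],[[0,0,-30],[0,0,0]],[[0,0,-25],[0,0,0]],[[0,0,-15],[0,0,0]],[[0,0,0],[0,0,0]]]'; python3 -m handwheel '[[[0,0,0],[0,0,0]],[[0,0,0],[0,0,0]],[[0,0,0],[0,0,0]],[[0,0,0],[0,0,0]]]' 1
```

```text
time: 4.12
tool_pos: [581.5, -201.9, 305.2]
tcp_rot: [3.141, -0.001, -3.038]
contact_force: [-0.7, 0.6, 0.4]
grip_width: 91.9
time: 4.62
tool_pos: [582.2, -203.4, 305.3]
tcp_rot: [-3.142, 0.0, -3.039]
contact_force: [0.5, 0.3, -0.7]
grip_width: 56.3
```

```bash
python3 -m handwheel '[[[0,0,0],[0,0,0]],[[0,0,0],[0,0,0]],[[0,0,0],[0,0,0]],[[0,0,0],[0,0,0]]]'; python3 - <<'E'
from h import *
o=get_obs();print(o["tool_pos"],o["grip_width"])
c=capture("wrist");cv2.imwrite("pics/w2.png",c["img"][:,:,::-1])
E
```

```text
time: 5.12
tool_pos: [582.2, -203.5, 305.1]
tcp_rot: [-3.141, -0.0, -3.039]
contact_force: [0.2, -1.4, 0.3]
grip_width: 24.8
[ 582.20361735 -203.53977552  305.09947719] 24.81647663451187
```

View pics/w2.png

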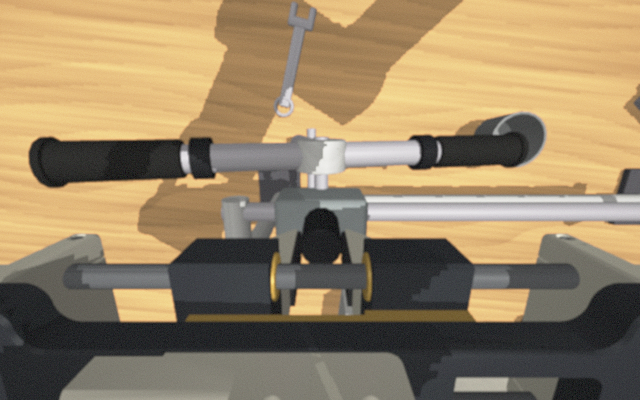

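```bash
cat > ang.py <<'E'
from h import *
from scipy.optimize import least_squares
PSI=0.104
def ang(save=None):
    t=get_obs()["time"]; o=get_obs(); c=capture("wrist"); im=c["img"]
    if save: cv2.imwrite(save,im[:,:,::-1])
    m=(im.max(2)<62).astype(np.uint8); m[:60]=0; m[206:]=0; m[:,285:360]=0
    n,l,st,_=cv2.connectedComponentsWithStats(cv2.morphologyEx(m,cv2.MORPH_OPEN,np.ones((5,5))))
    L=[s for s in st[1:] if s[4]>500 and s[0]<285]; R=[s for s in st[1:] if s[4]>500 and s[0]>=360]
    uL=min([s[0] for s in L],default=0)-.5; uR=max([s[0]+s[2] for s in R if s[0]<520],default=640)-.5
    p=np.array(c["cam_to_world"][:3,3]); 
    # pivot relative to TCP (knob axis): -45 along rack x, z=235
    pz=o["tool_pos"]; ex=np.array([np.cos(PSI),np.sin(PSI),0]);ey=np.array([-np.sin(PSI),np.cos(PSI),0]);ez=np.array([0,0,1.])
    P=np.array([pz[0],pz[1],0])-45*ex+235*ez
    def end(th,sg):
        b=np.cos(th)*ey+np.sin(th)*ez;nn=-np.sin(th)*ey+np.cos(th)*ez
        us=[proj(c,P+sg*194*b+k*nn)[0] for k in (-16,0,16)]
        return min(us) if sg<0 else max(us)
    out=[]
    for u,sg in ((uL,-1),(uR,1)):
        if u<4 or u>635: out.append(np.nan);continue
        g=np.linspace(-.7,.7,281); e=[end(x,sg)-u for x in g]; out.append(g[np.argmin(np.abs(e))])
    return t,np.round(out,3),(uL,uR),pz
if __name__=="__main__":
    import sys
    t,a,u,p=ang(sys.argv[1] if len(sys.argv)>1 else None); print("t %.3f"%t,a,"mean %.3f"%np.nanmean(a),u,p.round(1))
E
python3 ang.py
```

```text
t 5.175 [-0.225 -0.22 ] mean -0.223 (np.float64(28.5), np.float64(526.5)) [ 582.2 -203.6  305.1]
```

```bash
python3 -m handwheel '[[[-0.5,5,0],[0,0,0]],[[-0.5,5,0],[0,0,0]],[[-0.5,5,0],[0,0,0]],[[-0.5,5,0],[0,0,0]],[[-0.5,5,0],[0,0,0]],[[-0.5,5,0],[0,0,0]],[[0,0,0],[0,0,0]]]'; python3 ang.py
```

```text
time: 6.1
tool_pos: [579.0, -172.6, 305.1]
tcp_rot: [3.141, -0.0, -3.039]
contact_force: [-1.3, 0.8, 0.3]
grip_width: 24.9
t 6.100 [   nan -0.365] mean -0.365 (np.float64(-0.5), np.float64(501.5)) [ 579.  -172.6  305.1]
```

```bash
python3 -m handwheel '[[[-0.3,3,0],[0,0,0]],[[-0.3,3,0],[0,0,0]],[[0,0,0],[0,0,0]]]'; python3 ang.py;  python3 -m handwheel '[[[-0.2,2,0],[0,0,0]],[[0,0,0],[0,0,0]]]'; python3 ang.py
```

```text
time: 6.52
tool_pos: [578.5, -167.1, 305.1]
tcp_rot: [3.141, -0.0, -3.039]
contact_force: [-1.3, 0.4, -0.6]
grip_width: 24.6
t 6.525 [  nan -0.37] mean -0.370 (np.float64(-0.5), np.float64(500.5)) [ 578.5 -167.1  305.1]
time: 6.82
tool_pos: [578.3, -165.3, 305.1]
tcp_rot: [3.141, -0.0, -3.039]
contact_force: [-2.0, 0.5, -0.7]
grip_width: 24.8
t 6.825 [  nan -0.36] mean -0.360 (np.float64(-0.5), np.float64(502.5)) [ 578.3 -165.3  305.1]
```

```bash
python3 ang.py; python3 -m handwheel '[[[0,0,0],[0,0,0]]]'|head -1; python3 ang.py; python3 -m handwheel '[[[0,0,0],[0,0,0]]]'|head -1; python3 ang.py
```

```text
t 6.875 [  nan -0.36] mean -0.360 (np.float64(-0.5), np.float64(502.5)) [ 578.3 -165.3  305.1]
time: 7.05
t 7.050 [  nan -0.36] mean -0.360 (np.float64(-0.5), np.float64(502.5)) [ 578.3 -165.3  305.1]
time: 7.22
t 7.225 [  nan -0.36] mean -0.360 (np.float64(-0.5), np.float64(502.5)) [ 578.3 -165.3  305.1]
```

```bash
python3 -m handwheel '[[[-0.2,2,0],[0,0,0]],[[0,0,0],[0,0,0]]]'|head -2; python3 ang.py; python3 -m handwheel '[[[0,0,0],[0,0,0]]]'|head -1; python3 ang.py
```

```text
time: 7.52
tool_pos: [578.1, -163.4, 305.1]
t 7.525 [-0.335 -0.33 ] mean -0.333 (np.float64(5.5), np.float64(507.5)) [ 578.1 -163.4  305.1]
time: 7.7
t 7.700 [-0.255 -0.255] mean -0.255 (np.float64(22.5), np.float64(520.5)) [ 578.1 -163.3  305.1]
```

```bash
for i in 1 2 3 ; do python3 -m handwheel '[[[0,0,0],[0,0,0]]]'|head -1; python3 ang.py; done
```

```text
time: 7.88
t 7.875 [-0.13  -0.135] mean -0.133 (np.float64(47.5), np.float64(541.5)) [ 578.1 -163.3  305.1]
time: 8.05
t 8.050 [0.015 0.01 ] mean 0.013 (np.float64(75.5), np.float64(568.5)) [ 578.1 -163.4  305.1]
time: 8.22
t 8.225 [0.155 0.155] mean 0.155 (np.float64(101.5), np.float64(596.5)) [ 578.1 -163.4  305.1]
```

```bash
python3 -m handwheel '[[[0,0,0],[0,0,0]]]'|head -1; python3 ang.py; cat > plan.py <<'E'
import numpy as np
from scipy.optimize import least_squares,minimize
from scipy.integrate import odeint
D=np.array([(7.525,-.333),(7.7,-.255),(7.875,-.133),(8.05,.013),(8.225,.155)]+eval(open("extra.txt").read()))
s=least_squares(lambda p:[odeint(lambda y,t:[y[1],-9.81/p[2]*np.sin(y[0])],[p[0],p[1]],np.r_[8.05,tt] ,tfirst=False)[-1,0]-a-p[3] for tt,a in D if tt!=8.05]+[p[0]-.013-p[3],p[3]*.3],[.013,.83,1.6,0])
print("fit th,w,L,bias",s.x.round(3),"res",s.fun.round(3))
E
echo
```

```text
time: 8.4
t 8.400 [0.275 0.275] mean 0.275 (np.float64(122.5), np.float64(620.5)) [ 578.1 -163.4  305.1]
```

```bash
python3 -m handwheel '[[[-4.2,40,0],[0,0,0]],[[-6.3,60,0],[0,0,0]],[[-6.3,60,0],[0,0,0]],[[-6.3,60,0],[0,0,0]],[[-6.3,60,0],[0,0,0]],[[-5.2,50,0],[0,0,0]],[[-2,20,0],[0,0,0]]]'; python3 ang.py pics/w3.png;for i in 1 2 3 4; do python3 -m handwheel '[[[0,0,0],[0,0,0]]]'|grep contact; python3 ang.py; done
```

```text
time: 9.32
tool_pos: [541.7, 189.7, 305.1]
tcp_rot: [3.141, 0.002, -3.036]
contact_force: [1.8, -2.3, -2.2]
grip_width: 24.6
t 9.325 [0.025 0.02 ] mean 0.022 (np.float64(76.5), np.float64(570.5)) [541.7 189.7 305.1]
contact_force: [0.5, 0.7, -1.9]
t 9.500 [-0.06  -0.065] mean -0.062 (np.float64(60.5), np.float64(554.5)) [541.9 187.1 305.1]
contact_force: [1.2, 0.3, -2.7]
t 9.675 [-0.135 -0.135] mean -0.135 (np.float64(46.5), np.float64(541.5)) [542.1 185.6 305.1]
contact_force: [2.2, -0.3, -2.8]
t 9.850 [-0.185 -0.185] mean -0.185 (np.float64(36.5), np.float64(532.5)) [542.1 185.6 305.1]
contact_force: [3.5, 0.1, -2.9]
t 10.025 [-0.21 -0.21] mean -0.210 (np.float64(31.5), np.float64(528.5)) [542.  185.9 305.1]
```

```bash
for i in 1 2 3 4 5 6 7; do python3 -m handwheel '[[[0,0,0],[0,0,0]],[[0,0,0],[0,0,0]]]'>/dev/null; python3 ang.py|cut -c1-45; done; python3 - <<'E'
from h import *
c=capture("wrist");cv2.imwrite("pics/w4.png",c["img"][:,:,::-1]);print(ray(c,320,200,65), get_obs()["time"]);np.save("w4.npy",np.r_[c["cam_to_world"].ravel(),c["fx"],c["cx"],c["cy"]])
E
```

```text
t 10.325 [-0.175 -0.175] mean -0.175 (np.floa
t 10.625 [-0.05 -0.06] mean -0.055 (np.float6
t 10.925 [0.09 0.09] mean 0.090 (np.float64(8
t 11.225 [0.195 0.195] mean 0.195 (np.float64
t 11.525 [0.215 0.22 ] mean 0.217 (np.float64
t 11.825 [0.15 0.15] mean 0.150 (np.float64(1
t 12.125 [0.015 0.015] mean 0.015 (np.float64
[584.3510375  190.73952036  65.        ] 12.225
```

View pics/w4.png

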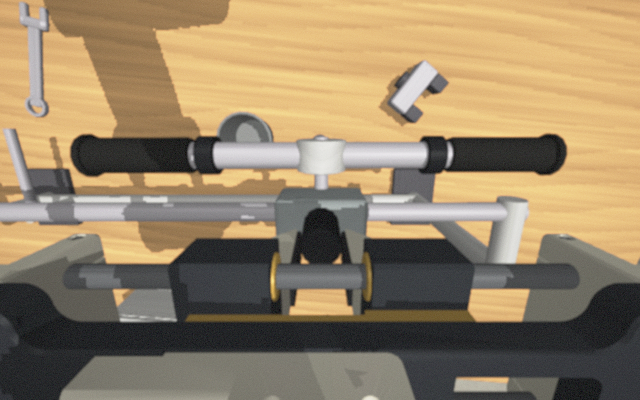

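```bash
cat > plan.py <<'E'
import numpy as np, itertools
from scipy.optimize import least_squares,minimize
from h import ray
def sim(th,w,L,acc,dt):
    for a in acc:
        w+=dt*(-9.81/L*np.sin(th)-a/L*np.cos(th)); th+=dt*w
    return th,w
def fit(D,L0=1.6):
    D=np.array(D)
    def r(p):
        out=[];t,th,w=D[0,0],p[0],p[1]
        for tt,a in D:
            n=max(1,int(round((tt-t)/.005)))
            if tt>t: th,w=sim(th,w,p[2],np.zeros(n),.005);t=tt
            out.append(th+p[3]-a)
        return out
    s=least_squares(r,[D[0,1],0,L0,0]);return s.x,np.array(s.fun)
def rows_pos(steps,tau=.04,dt=.005):
    # steps in m per 1/8 s row -> lagged position -> acceleration
    n=25; v=np.repeat(np.array(steps)/.125,n); v=np.r_[v,np.zeros(60)]
    vl=np.zeros(len(v));x=0;y=0
    for i,u in enumerate(v): y+=dt/(tau/2)*(u-y); x+=dt/(tau/2)*(y-x); vl[i]=x
    return np.diff(np.r_[0,vl])/dt
def prof(d):  # split a shift into rows of <=.05 with soft ends
    k=max(2,int(np.ceil(abs(d)/.05))+1); p=np.ones(k);p[0]=p[-1]=.6; return list(d*p/p.sum())
def amp(th,w,L): return np.sqrt(th**2+w**2*L/9.81)
E
cat > p1.py <<'E'
from plan import *
D=[(9.5,-.062),(9.675,-.135),(9.85,-.185),(10.025,-.21),(10.325,-.175),(10.625,-.055),(10.925,.09),(11.225,.195),(11.525,.217),(11.825,.15),(12.125,.015)]
p,r=fit(D);print("fit",p.round(4),r.round(3));L=p[2]
q,r0=fit([(7.525,-.333),(7.7,-.255),(7.875,-.133),(8.05,.013),(8.225,.155),(8.4,.275)]);print("seg1",q.round(3))
th,w=sim(p[0],p[1],L,np.zeros(int(round((12.225-9.5)/.005))),.005);print("now",th,w,"amp",amp(th,w,L))
a=np.load("w4.npy");c=dict(cam_to_world=a[:16].reshape(4,4),fx=a[16],fy=a[16],cx=a[17],cy=a[18])
ey=np.array([-.1038,.9946]);cup=ray(c,245,139,65)[:2];tool=np.array([542,185.8]);d=(cup-tool)@ey;print("cup",cup,"pivot->cup along rail mm",d, "lateral",(cup-tool)@[.9946,.1038])
d/=1000
best=[]
for n1 in range(0,14):
  for d1 in np.arange(-.28,.07,.02):
    P1=prof(d1)
    for n2 in range(0,10):
        P=[0]*n1+P1+[0]*n2+prof(d-d1)
        e=amp(*sim(th,w,L,rows_pos(P),.005),L); best.append((e+.003*len(P)/8,e,n1,round(d1,3),n2,len(P)))
for b in sorted(best)[:8]: print(b)
E
python3 p1.py
```

```text
fit [-0.0668 -0.4657  1.9134  0.0058] [ 0.001 -0.    -0.002  0.     0.003 -0.001 -0.002  0.     0.002 -0.001
  0.   ]
seg1 [-0.339  0.293  1.765  0.006]
now -0.03934463349673211 -0.4811613403662667 amp 0.21611078840611445
cup [505.08241226  75.30007016] pivot->cup along rail mm -106.07118461338742 lateral -48.18812548190801
(np.float64(0.01992308844435008), np.float64(0.012798088444350078), 1, np.float64(-0.28), 6, 19)
(np.float64(0.020794917196982947), np.float64(0.014419917196982948), 2, np.float64(-0.28), 3, 17)
(np.float64(0.021084322962114467), np.float64(0.014334322962114468), 1, np.float64(-0.28), 5, 18)
(np.float64(0.02928378379884691), np.float64(0.02178378379884691), 0, np.float64(-0.28), 8, 20)
(np.float64(0.030117053430196498), np.float64(0.0233670534301965), 2, np.float64(-0.28), 4, 18)
(np.float64(0.03388995484805589), np.float64(0.027139954848055887), 1, np.float64(-0.26), 5, 18)
(np.float64(0.03443909052463728), np.float64(0.027314090524637274), 1, np.float64(-0.26), 6, 19)
(np.float64(0.034499068813441676), np.float64(0.027374068813441677), 0, np.float64(-0.28), 7, 19)
```

```bash
python3 -m handwheel '[[[0,0,0],[0,0,0]],[[2.8,-27,0],[0,0,0]],[[4.7,-45,0],[0,0,0]],[[4.7,-45,0],[0,0,0]],[[4.7,-45,0],[0,0,0]],[[4.7,-45,0],[0,0,0]],[[4.7,-45,0],[0,0,0]],[[2.8,-27,0],[0,0,0]]]'; for i in 1 2 3; do python3 ang.py;python3 -m handwheel '[[[0,0,0],[0,0,0]]]'|grep contact; done
```

```text
time: 13.22
tool_pos: [570.8, -93.7, 305.1]
tcp_rot: [3.14, 0.0, -3.04]
contact_force: [4.4, 2.7, -2.9]
grip_width: 24.6
t 13.225 [-0.055 -0.06 ] mean -0.057 (np.float64(61.5), np.float64(554.5)) [570.8 -93.7 305.1]
contact_force: [2.9, -1.0, -2.5]
t 13.400 [-0.03 -0.03] mean -0.030 (np.float64(66.5), np.float64(560.5)) [570.7 -93.  305.1]
contact_force: [2.5, -0.8, -3.1]
t 13.575 [ 0.    -0.005] mean -0.003 (np.float64(72.5), np.float64(565.5)) [570.6 -91.5 305.1]
contact_force: [3.4, 0.3, -3.0]
```

```bash
cat > p2.py <<'E'
from plan import *
import sys
L=1.9134;b=.0058
D,now,d=eval(sys.argv[1]); D=np.array(D)
def f(p):
    th,w=p;t=D[0,0];o=[]
    for tt,a in D:
        th,w=sim(th,w,L,np.zeros(int(round((tt-t)/.005))),.005);t=tt;o.append(th+b-a)
    return o
s=least_squares(f,[D[0,1],0]);th,w=sim(*s.x,L,np.zeros(int(round((now-D[0,0])/.005))),.005)
print(th,w,"amp",amp(th,w,L),s.fun.round(3))
best=[]
for n1 in range(0,20):
  for d1 in [0]+list(d+np.arange(-.16,.17,.02)):
    for n2 in ([0] if d1==0 else range(0,12)):
        P=[0]*n1+(prof(d1)if d1 else [])+[0]*n2+prof(d-d1)
        e=amp(*sim(th,w,L,rows_pos(P),.005),L); best.append((e+.003*len(P)/8,e,n1,round(d1,3),n2,len(P)))
for x in sorted(best)[:6]: print(x)
print("single",sorted(x for x in best if x[3]==0)[:2])
E
python3 p2.py '[(13.4,-.030),(13.575,-.003)],13.75,.172'
```

```text
0.019563636231776784 0.15775273631455528 amp 0.07236458355239526 [ 0. -0.]
(np.float64(0.004640244918144318), np.float64(0.001640244918144318), 1, np.float64(0.092), 1, 8)
(np.float64(0.0066384987360609765), np.float64(0.0032634987360609766), 1, np.float64(0.112), 1, 9)
(np.float64(0.0074559479216753394), np.float64(0.004455947921675339), 0, np.float64(0.072), 1, 8)
(np.float64(0.008704174411156111), np.float64(0.005704174411156112), 1, np.float64(0.112), 0, 8)
(np.float64(0.008718685284757173), np.float64(0.006093685284757173), 0, np.float64(0.032), 1, 7)
(np.float64(0.00888422250287494), np.float64(0.005884222502874939), 1, np.float64(0.072), 0, 8)
single [(np.float64(0.014527281107764163), np.float64(0.011902281107764163), 2, 0, 0, 7), (np.float64(0.02410919587316994), np.float64(0.02185919587316994), 1, 0, 0, 6)]
```

```bash
python3 -m handwheel '[[[0,0,0],[0,0,0]],[[-2.6,25,0],[0,0,0]],[[-4.4,41.6,0],[0,0,0]],[[-2.6,25,0],[0,0,0]],[[0,0,0],[0,0,0]],[[-2.3,21.7,0],[0,0,0]],[[-3.8,36.2,0],[0,0,0]],[[-2.3,21.7,0],[0,0,0]],[[0,0,0],[0,0,0]],[[0,0,0],[0,0,0]]]'; for i in 1 2 3 4 5; do python3 ang.py pics/v$i.png;python3 -m handwheel '[[[0,0,0],[0,0,0]],[[0,0,0],[0,0,0]]]'|grep contact; done
```

```text
time: 15.0
tool_pos: [553.0, 78.9, 305.1]
tcp_rot: [3.142, 0.001, -3.039]
contact_force: [5.4, 1.4, -3.3]
grip_width: 24.6
t 15.000 [0.01 0.01] mean 0.010 (np.float64(74.5), np.float64(568.5)) [553.   78.9 305.1]
contact_force: [5.3, 1.0, -4.5]
t 15.300 [0.005 0.   ] mean 0.003 (np.float64(73.5), np.float64(566.5)) [553.1  78.3 305.2]
contact_force: [4.1, 1.2, -4.5]
t 15.600 [0. 0.] mean 0.000 (np.float64(72.5), np.float64(566.5)) [553.1  78.3 305.1]
contact_force: [5.2, 1.1, -4.8]
t 15.900 [-0.005 -0.005] mean -0.005 (np.float64(71.5), np.float64(565.5)) [553.1  78.3 305.2]
contact_force: [5.3, 2.4, -4.2]
t 16.200 [0. 0.] mean 0.000 (np.float64(72.5), np.float64(566.5)) [553.1  78.3 305.1]
contact_force: [4.6, 1.1, -4.4]
```

```bash
python3 - <<'E'
from h import *
c=capture("wrist");s=capture("scene")
a=cv2.resize(c["img"][60:260,160:480],None,fx=2.4,fy=2.4,interpolation=2)[:290]
b=cv2.resize(s["img"][170:290,230:470],None,fx=3.2,fy=3.2,interpolation=2)[:300]
cv2.imwrite("pics/c2.png",np.vstack([a,b])[:,:,::-1])
ey=np.array([-.1038,.9946,0]);ex=np.array([.9946,.1038,0]);t=np.r_[get_obs()["tool_pos"][:2],0]-45*ex
for n,k in (("w",c),("s",s)):
  print(n,"tip",proj(k,t+[0,0,94]),[proj(k,t+[0,0,65]+40*v) for v in (ey,-ey,ex,-ex)])
  print([(r["score"],w(k,r["xyz"]).round()) for r in spot_in("cup","wrist" if n=="w" else "scene")],t)
E
```

```text
w tip (np.float64(319.9539200215707), np.float64(142.72904452147674)) [(np.float64(347.9852357734062), np.float64(140.9956360070809)), (np.float64(291.98369984084184), np.float64(141.1867776013892)), (np.float64(320.0958054201361), np.float64(168.85825851776923)), (np.float64(319.8687303671857), np.float64(111.71730306979047))]
[(0.94, array([490.,  69.,  20.]))] [508.30665739  73.58257146   0.        ]
s tip (np.float64(354.72867597606796), np.float64(224.5248670839091)) [(np.float64(369.2428762055175), np.float64(229.89294453627951)), (np.float64(338.94096647320714), np.float64(232.08062928345385)), (np.float64(356.1719895104708), np.float64(243.8252452073286)), (np.float64(352.1644858436792), np.float64(218.743617355344))]
[(0.69, array([493.,  73.,  34.])), (0.48, array([ 450., -263.,    4.]))] [508.30665739  73.58257146   0.        ]
```

View pics/c2.png

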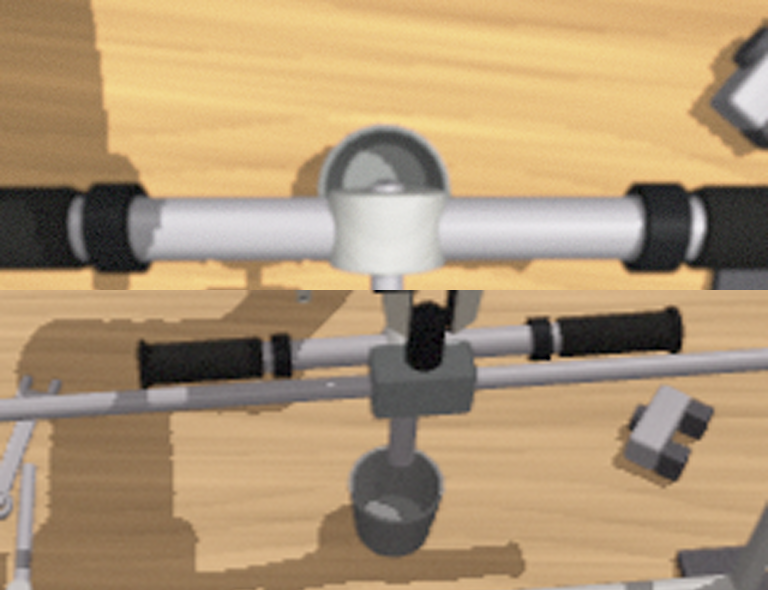

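```bash
Z='[[[0,0,0],[0,0,0]],[[0,0,0],[0,0,0]],[[0,0,0],[0,0,0]],[[0,0,0],[0,0,0]],[[0,0,0],[0,0,0]],[[0,0,0],[0,0,0]],[[0,0,0],[0,0,0]],[[0,0,0],[0,0,0]],[[0,0,0],[0,0,0]],[[0,0,0],[0,0,0]],[[0,0,0],[0,0,0]],[[0,0,0],[0,0,0]]]'
python3 -m handwheel '[[[0,0,0],[0,0,0]],[[0,0,0],[0,0,0]],[[0,0,0],[0,0,0]],[[0,0,0],[0,0,0]],[[0,0,0],[0,0,0]],[[0,0,0],[0,0,0]],[[0,0,0],[0,0,0]],[[0,0,0],[0,0,0]],[[0,0,0],[0,0,0]],[[0,0,0],[0,0,0]],[[0,0,0],[0,0,0]],[[0,0,0],[0,0,0]]]'; python3 ang.py
python3 -m handwheel '[[[0,0,0],[0,0,0]],[[0,0,0],[0,0,0]],[[0,0,0],[0,0,0]],[[0,0,0],[0,0,0]],[[0,0,0],[0,0,0]],[[0,0,0],[0,0,0]],[[0,0,0],[0,0,0]],[[0,0,0],[0,0,0]],[[0,0,0],[0,0,0]],[[0,0,0],[0,0,0]]]'; python3 ang.py
python3 -m handwheel '[[[0,0,0],[0,0,0]],[[0,0,0],[0,0,0]],[[0,0,0],[0,0,0]],[[0,0,0],[0,0,0]],[[0,0,0],[0,0,0]],[[0,0,0],[0,0,0]],[[0,0,0],[0,0,0]],[[0,0,0],[0,0,0]]]' 0; python3 ang.py
python3 -m handwheel '[[[0,0,15],[0,0,0]],[[0,0,30],[0,0,0]],[[0,0,30],[0,0,0]],[[0,0,25],[0,0,0]],[[0,0,0],[0,0,0]],[[0,0,0],[0,0,0]]]'
python3 - <<'E'
from h import *
s=capture("scene");c=capture("wrist")
b=cv2.resize(s["img"][130:290,130:500],None,fx=2.1,fy=2.1,interpolation=2);a=cv2.resize(c["img"][60:260,160:480],None,fx=2.43,fy=2.43,interpolation=2)[:260,:777]
cv2.imwrite("pics/c3.png",np.vstack([a,b[:,:a.shape[1]]])[:,:,::-1])
E
```

```text
time: 18.2
tool_pos: [553.1, 78.3, 305.2]
tcp_rot: [3.142, 0.001, -3.04]
contact_force: [5.3, 1.3, -3.4]
grip_width: 24.6
t 18.200 [0. 0.] mean 0.000 (np.float64(72.5), np.float64(566.5)) [553.1  78.3 305.2]
time: 19.5
tool_pos: [553.1, 78.3, 305.1]
tcp_rot: [3.141, 0.001, -3.04]
contact_force: [4.3, 0.7, -4.0]
grip_width: 24.9
t 19.500 [0.01 0.01] mean 0.010 (np.float64(74.5), np.float64(568.5)) [553.1  78.3 305.1]
time: 20.55
tool_pos: [552.7, 78.8, 305.1]
tcp_rot: [3.141, -0.0, -3.039]
contact_force: [-0.5, 0.1, 0.5]
grip_width: 91.3
t 20.550 [0.005 0.005] mean 0.005 (np.float64(73.5), np.float64(567.5)) [552.7  78.8 305.1]
time: 21.35
tool_pos: [552.4, 78.8, 403.8]
tcp_rot: [3.141, -0.002, -3.039]
contact_force: [0.2, -0.1, -0.6]
grip_width: 92.1
```

View pics/c3.png

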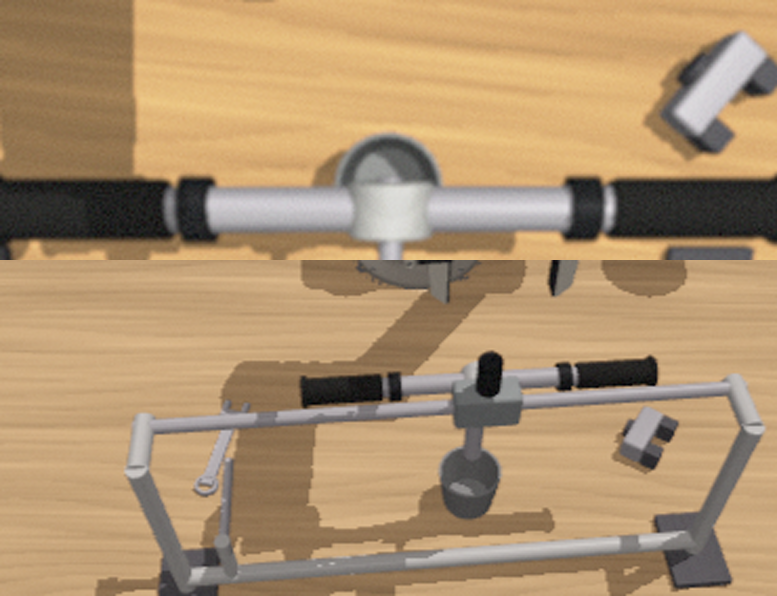

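```bash
python3 -c "
from plant import bot
print(bot.close_job())"
```

```text
the job is handed in; nothing more can be done
None
```

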